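Snap a battery pack into a sprung charging dock

ROBOT

A 7-joint arm with a two-finger parallel gripper is mounted at the origin on the work surface. World frame = base frame: x ahead of the robot, y to its left, z up, the work surface at z = 0. Lengths are in m, angles in rad, forces in N, time in s.
With the tool pointing down it reaches from about 0.425 to 0.8 m from the base axis. Payload 8.3 kg.
Tool frame: the origin (TCP) lies at the centre of the arm's flange, where the gripper is bolted on; the fingertips stand 173 mm ahead of it and the grasp point (between the pads) lies 155 mm ahead of it; z points along the fingers, y is the line along which they close (so a half turn about z gives the same grasp; the last joint's range is limited). The gripper opens to 85 mm and grips with 20 to 120 N. Pads are 22 mm wide; open, the fingers measure 114 mm over their backs; the gripper's body (76 mm by 85 mm) begins 54 mm behind the grasp point. The pads swing forward as they close: fully open they stand 13 mm farther back than shut.
Start: joints at [1.081, 0.383, 0.016, 1.37, -0.006, 1.388, -0.046], TCP at [0.259, -0.569, 0.405] pointing down, gripper open.
Joint ranges: [-2.95, 2.95], [-0.25, 2.06], [-1.52, 1.56], [0.18, 2.33], [-1.44, 4.58], [0.02, 2.06], [-3.01, 3.01]. Speed limits (rad/s): [2.39, 2.39, 3.01, 3.01, 3.14, 3.14, 3.14].

INTERFACE

Orientations are given as a 3x3 rotation matrix whose columns are the frame's x, y, z axes.
In Python, from bench import * gives the robot as it stands. Calls block until the motion is done:
- move_pose(position, orientation): joint-space move of the TCP to a pose.
- line_to(position, vel=0.15, rot=None, force_limit=None): straight line of the TCP; rot=None keeps the orientation; vel is the mean speed in m/s. With force_limit (N) it stops when the force on the tool has changed by that much, and returns True; else False.
- move_j(angles): joint-space move.
- command_gripper(opening, f_grip=None): finger opening in m; f_grip is the grip in N (None keeps the last); returns when the fingers have stopped.
- dwell(seconds).
- ik(position, orientation): joint angles nearest the present ones, or None.
- get_image(name): name is "scene" or "top" or "wrist"; returns a dict with "color" (384x512x3 uint8, red, green, blue), "vfov" (degrees; the focal length in pixels is half the picture's height over the tangent of half this angle, whatever the lens; pixels are square), "cx", "cy" (the principal point, pixels), "cam_to_world" (4x4, takes a point from camera to world coordinates). Camera axes: x right, y down, z forward; pixel columns grow to the right and rows downward; lengths in m; the calibration is good to about 2 mm. The wrist camera is an equidistant fisheye: a pixel r from the principal point sees the ray r / f radians off the axis. A picture is of the moment at which its call begins. There is no depth.
A pose or a line that the arm cannot do raises IKError and nothing moves.
- close_job(): hands the job in; it is judged then, once.
Readings, each from a call of its own:
- read_time(): time.
- read_joints(): joint angles.
- read_qvel(): joint speeds.
- read_joint_efforts(): joint torques, N m.
- read_eef_pos(): TCP position.
- read_orientation(): TCP orientation.
- read_wrist_force(): force on the tool from outside, world axes, zero at the start.
- read_ft_torque(): the same for the moment, N m.
- read_gripper_width(): finger opening in m.
- read_grasp_force(): force on a finger pad.
Only numpy, scipy, OpenCV 4.12 (cv2) and the standard library are available. Lean on these libraries where they do the work, as an engineer would, in place of code of your own. Each camera call takes 0.05 s, during which the arm holds its last target. There are 200 camera calls.

TASK

Put the blue battery pack on charge: slip its yellow contact end under the dock's hood, push the orange sprung carriage back with it, and lower the other end in behind the end wall. Leave the pack flat on the dock's deck, fully home, held by the spring between the carriage and the end wall, and let go of it. Leave the other things on the bench where they are.

Things in the scene. Friction and masses are not known exactly. Their poses are not given: they have to be found in the camera images.
- pack_center (a point): Centre of the loose battery pack, a rigid blue box 150 mm long (its x), 52 mm wide (y), 44 mm high (z), about 0.45 kg, lying flat on the bench (its centre 22 mm up), to the left or right of the dock. Its contact end, marked by a 22 mm wide yellow band and two brass strips, is the -x end; the plain blue end is +x. z points up out of its top.
- pack_contacts (a point): Centre of the pack's contact end face, 75 mm from the pack's centre along its -x.
- dock: Charging dock fixed on the bench, white with blue edges, 230 mm long (x -140 to +90), 90 mm wide. Origin on the bench under the middle of the seated pack; x runs from the hood (-x end, farther from the robot) to the end wall (+x end, nearer), z up. The pack rests on a deck 20 mm above the bench, 44 mm wide, narrower than the pack: fingertips have 12 mm of room below the pack's underside.
- hood_edge (a point): Middle of the lower front edge of the hood's roof, at dock x = -61, 76 mm above the bench (56 over the deck). The hood covers dock x = -135 to -61; its roof's top is 82 mm above the bench, its inner width 60 mm.
- end_wall_top (a point): Middle of the top edge of the end wall's inner face, at dock x = +75, 88 mm above the bench (68 over the deck). The wall is 10 mm thick, 80 mm wide. Low cheeks beside it (dock x 55 to 75, 42 mm above the bench, 60 mm apart) guide the pack's tail. Roof edge to wall is only 136 mm, so the pack goes in contact end first, that end tilted down 25 to 45 degrees.
- seat (a point): Where the centre of the seated pack belongs: dock x = 0, y = 0, 42 mm above the bench, axes as the dock's. The pack's contact end (its -x) then points to the hood (dock -x), 14 mm of it under the roof; its plain end stands against the end wall.
- carriage_face (a point): Middle of the front face of the orange sprung carriage (54 mm wide, 48 mm high, its foot 1 mm above the deck), 25 mm above the deck. Unpressed, the face stands at dock x = -55 mm, 6 mm out of the hood; it is pressed towards dock -x, into the hood.
- carriage (a joint): Travel of the sprung carriage into the hood, in m: 0 unpressed, 0.040 at its hard stop, about 0.020 with the pack home. Its spring always pushes it back out towards the end wall: about 4 N at 0, 8 N at 0.020, 12 N at 0.040. The pressed pack sticks by friction, so it must be lowered right onto the deck before it is let go.
- tip_box_center (a point): Bystander: white box with a clear lid, 116 x 81 mm, 63 mm high, 0.3 kg, on the side of the dock where the pack is not. This point is its middle, 30 mm up.
- wash_bottle_center (a point): Bystander: white round bottle with a red cap, 64 mm across, 160 mm high, 0.3 kg. This point is on its axis, 60 mm up.
- sample_jar_center (a point): Bystander: jar with a green lid, 64 mm across, 60 mm high, 0.25 kg. This point is on its axis, 30 mm up.
Not all that is in view belongs to the job. Leave any brown or turquoise look-alike of the dock alone.

How it is judged:
On the way, in this order (a step that is already met when the one before it is completed fails the run):
1. the pack is lifted clear of the bench (height (world z) of pack_center above 0.07 m), for 0.1 s.
2. the pack's contact end has pressed the carriage back (value of joint carriage above 0.012 m and distance between pack_contacts and carriage_face below 0.035 m), for 0.1 s.
At the end, for the whole second after the job is handed in: The pack lies at rest in the dock, contact end towards the hood: its centre within 6 mm along and 7 mm across the seated place and at most 3.5 mm above its seated height, level within 0.05 rad, in line with the dock within 0.08 rad, the carriage held back by it (0.013 to 0.027 m) (x of pack_center in the frame of dock between -0.006 and 0.006 m and y of pack_center in the frame of dock between -0.007 and 0.007 m and z of pack_center in the frame of dock between 0.037 and 0.0455 m and x of pack_contacts in the frame of dock below -0.06 m and angle between pack_center's own z axis and vertical below 0.05 rad and angle between the x axis of pack_center and the x axis of dock, either way round below 0.08 rad and value of joint carriage between 0.013 and 0.027 m and velocity of joint carriage between -0.02 and 0.02 m/s); the robot touches nothing.
It fails at once if the tip box is moved by more than 30 mm or tipped over (distance of tip_box_center from where it was at the start of the episode above 0.03 m or angle between tip_box_center's own z axis and vertical above 0.5 rad).
It fails at once if the wash bottle is moved by more than 30 mm or tipped over (distance of wash_bottle_center from where it was at the start of the episode above 0.03 m or angle between wash_bottle_center's own z axis and vertical above 0.5 rad).
It fails at once if the sample jar is moved by more than 30 mm or tipped over (distance of sample_jar_center from where it was at the start of the episode above 0.03 m or angle between sample_jar_center's own z axis and vertical above 0.5 rad).
It also fails if it takes over 48 s, if anything falls off the work surface, if the arm or the gripper's body presses on something with over 40 N, if the wrist force passes 120 N, or if a joint passes its speed limit or range.

## Working session

There is one attempt and no reset: what is moved stays moved. The work goes in short steps, each a Python script; the robot and the scene stay as the last script left them, time stands still between calls to the robot, and variables do not carry over. Pictures are saved under pics/ and viewed, at most 10 in all, crops included, and the job is handed in when it is done.

```bash
mkdir -p pics; ls; python3 - <<'E'
from bench import *
import cv2,numpy as np
for n in ["scene","top"]:
    d=get_image(n); np.save(f"pics/{n}0.npy",d["color"]); cv2.imwrite(f"pics/{n}0.png",d["color"][...,::-1])
    print(n,d["vfov"],d["cx"],d["cy"],np.round(d["cam_to_world"],4).tolist())
print(read_time())
E
```

```text
pics
scene 47.51253484909111 255.1086732508805 186.44708129970167 [[0.7009, 0.4052, -0.587, 1.2489], [0.7132, -0.4011, 0.5748, -0.6135], [-0.0025, -0.8216, -0.5701, 0.8042], [0.0, 0.0, 0.0, 1.0]]
top 45.076292082365526 269.58786930967756 191.52402596306442 [[-0.0147, -0.996, 0.0879, 0.3626], [-0.9997, 0.0163, 0.0181, 0.0807], [-0.0195, -0.0876, -0.996, 1.7071], [0.0, 0.0, 0.0, 1.0]]
0.1
```

View pics/top0.png

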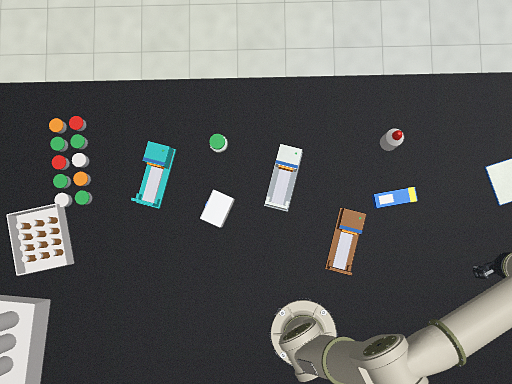

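View pics/scene0.png

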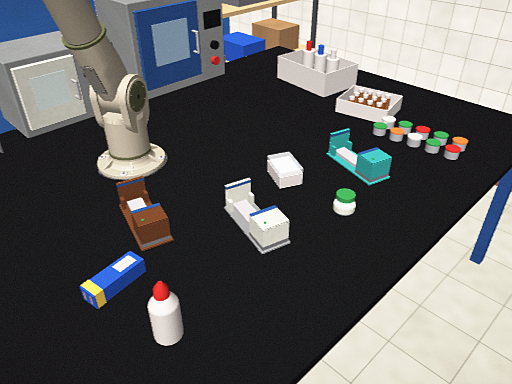

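The top view shows the blue pack at about (396,197), with its yellow end to the right (world -y). The white dock is at about (283,178) with its hood at the top (far side). The tip box is at (217,208), the jar at (218,142), the bottle at (393,138), and the brown and turquoise docks are decoys. I'll get a rough fix from the top view, then look closer with the wrist camera.

```bash
cat > h.py <<'E'
import numpy as np, cv2, pickle
from scipy.spatial.transform import Rotation as R
def ray(d,uv):
    """unit ray(s) in world for pixels; fisheye if d['fish']"""
    uv=np.atleast_2d(np.asarray(uv,float)); f=d["color"].shape[0]/2/np.tan(np.radians(d["vfov"])/2)
    q=(uv-[d["cx"],d["cy"]])/f
    if d.get("fish"):
        r=np.linalg.norm(q,axis=1,keepdims=True)+1e-12
        v=np.hstack([q/r*np.sin(r),np.cos(r)])
    else: v=np.hstack([q,np.ones((len(q),1))])
    T=d["cam_to_world"]; return T[:3,3],v@T[:3,:3].T
def onz(d,uv,z):
    o,v=ray(d,uv); return o+v*((z-o[2])/v[:,2:])
def snap(name,tag):
    from bench import get_image
    d=dict(get_image(name)); d["fish"]=name=="wrist"; d["cam_to_world"]=np.array(d["cam_to_world"])
    pickle.dump(d,open(f"pics/{tag}.pkl","wb")); cv2.imwrite(f"pics/{tag}.png",d["color"][...,::-1]); return d
def load(tag): return pickle.load(open(f"pics/{tag}.pkl","rb"))
def blobs(d,lo,hi,amin=20):
    m=cv2.inRange(cv2.cvtColor(d["color"],cv2.COLOR_RGB2HSV),lo,hi)
    cs,_=cv2.findContours(m,cv2.RETR_EXTERNAL,cv2.CHAIN_APPROX_NONE)
    return sorted([c[:,0] for c in cs if cv2.contourArea(c)>amin],key=len,reverse=True)
def rot(az,lean=0):
    """tool with its x axis along horizontal heading az, z down; leaning so its body tips towards +heading by lean"""
    u=np.array([np.sin(lean)*np.cos(az),np.sin(lean)*np.sin(az),np.cos(lean)])
    y=np.array([np.sin(az),-np.cos(az),0]); z=-u
    return np.column_stack([np.cross(y,z),y,z])
E
python3 - <<'E'
from bench import *
from h import *
d=snap("top","t1")
px=lambda u,z:onz(d,u,z)[0]
# pack: blue + yellow pixels near (396,197)
b=[c for c in blobs(d,(100,120,80),(125,255,255)) if abs(c.mean(0)-[393,198]).max()<25][0]
y=[c for c in blobs(d,(20,120,120),(35,255,255),5) if abs(c.mean(0)-[412,194]).max()<15][0]
r=cv2.minAreaRect(np.vstack([b,y]).astype(np.float32)); P=px(r[0],.044); Y=px(y.mean(0),.044)
print("pack",P,r,"yel",Y)
H=px((290,148),.082);W=px((278,209),.05); print("dock",H,W)
az=np.arctan2(*(P-Y)[1::-1]); print("az",az)
D=(H+W)/2
for nm,p,a in(("pk",P,az),("dk",D,np.arctan2(*(W-H)[1::-1]))):
    for k in (0,np.pi):
        q=ik([p[0],p[1],.42],rot(a+k)); print(nm,k,None if q is None else np.round(q,2))
    q=[(abs(ik([p[0],p[1],.42],rot(a+k))[6]),k) for k in(0,np.pi) if ik([p[0],p[1],.42],rot(a+k)) is not None]
    k=min(q)[1]
    move_pose([p[0],p[1],.42],rot(a+k)); dwell(.3)
    w=snap("wrist",nm); print(np.round(w["cam_to_world"],3).tolist(),w["vfov"],w["cx"],w["cy"],read_time())
E
python3 -c "
import cv2;a=cv2.imread('pics/pk.png');b=cv2.imread('pics/dk.png');cv2.imwrite('pics/both.png',cv2.resize(cv2.vconcat([a,b]),(400,600)) if 0 else cv2.resize(cv2.hconcat([a,b]),(800,300)))"
```

```text
pack [ 0.48055108 -0.33270876  0.044     ] ((393.4040222167969, 197.4720001220703), (15.026378631591797, 43.20083999633789), 79.69515228271484) yel [ 0.49128164 -0.39920479  0.044     ]
dock [0.65992654 0.03554153 0.082     ] [0.44537432 0.08171477 0.05      ]
az 1.7307885746001428
pk 0 [ 0.81  0.31 -0.33  1.45  0.1   1.4   0.64]
pk 3.141592653589793 [ 0.48  0.29  0.09  1.47 -0.03  1.39 -2.41]
[[0.988, 0.149, 0.048, 0.466], [0.157, -0.937, -0.312, -0.252], [-0.002, 0.316, -0.949, 0.39], [0.0, 0.0, 0.0, 1.0]] 65.70646984690485 256.19005177976834 194.53806782971893 1.7333
dk 0 [ 0.45  0.31 -0.77  1.51  0.22  1.4   1.02]
dk 3.141592653589793 [ 0.16  0.25 -0.4   1.52  0.1   1.38 -2.02]
[[0.213, 0.927, 0.308, 0.472], [0.977, -0.202, -0.067, 0.076], [-0.0, 0.315, -0.949, 0.39], [0.0, 0.0, 0.0, 1.0]] 65.70646984690485 256.19005177976834 194.53806782971893 3.5583
```

View pics/both.png

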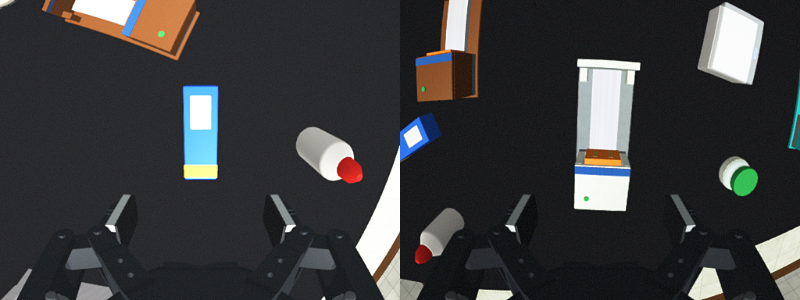

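The pack is clear in the left frame, yellow end down, with no obstruction close by. In the right frame the dock has its end wall at the top (full-res about (778-512,82)) and the orange carriage and hood at the bottom. I'll fit the pack outline and crop the dock for its edges.

```bash
python3 - <<'E'
from h import *
d=load("pk")
cs=[c for l,h in(((95,100,60),(125,255,255)),((20,100,100),(35,255,255))) for c in blobs(d,l,h) if 225<c.mean(0)[0]<290 and 100<c.mean(0)[1]<240]
Y=onz(d,cs[-1].mean(0),.044)[0]
p=onz(d,np.vstack(cs),.044)[:,:2].astype(np.float32)
r=cv2.minAreaRect(p); print(r,Y,[len(c) for c in cs]); print(cv2.boxPoints(r))
# dock
d=load("dk"); im=d["color"]
cv2.imwrite("pics/dkc.png",cv2.resize(im[65:280,210:330,::-1],None,fx=2.75,fy=2.75,interpolation=cv2.INTER_CUBIC))
for nm,l,h in(("blue",(95,100,60),(125,255,255)),("orange",(8,140,100),(20,255,255)),("white",(0,0,205),(180,40,255))):
    for c in blobs(d,l,h,30):
        if 210<c.mean(0)[0]<330 and 60<c.mean(0)[1]<285:
            r=cv2.minAreaRect(c.astype(np.float32)); print(nm,np.round(cv2.boxPoints(r),1).tolist())
E
```

```text
((0.47909754514694214, -0.33528804779052734), (0.054240643978118896, 0.14716394245624542), 8.900507926940918) [ 0.48612999 -0.39770445  0.044     ] [286, 152]
[[ 0.44091925 -0.26678813]
 [ 0.46368834 -0.41218   ]
 [ 0.5172758  -0.40378797]
 [ 0.49450675 -0.2583961 ]]
blue [[222.5, 222.6999969482422], [223.0, 212.60000610351562], [295.20001220703125, 216.0], [294.70001220703125, 226.0]]
orange [[235.6999969482422, 209.6999969482422], [236.60000610351562, 190.3000030517578], [282.8999938964844, 192.5], [282.0, 211.89999389648438]]
white [[241.3000030517578, 189.8000030517578], [246.39999389648438, 87.80000305175781], [283.3999938964844, 89.69999694824219], [278.29998779296875, 191.6999969482422]]
white [[221.89999389648438, 266.70001220703125], [224.0, 222.60000610351562], [293.1000061035156, 225.89999389648438], [291.0, 270.0]]
white [[226.6999969482422, 84.69999694824219], [227.3000030517578, 74.5999984741211], [306.6000061035156, 79.30000305175781], [306.0, 89.4000015258789]]
white [[223.89999389648438, 212.3000030517578], [224.0, 210.60000610351562], [294.0, 214.10000610351562], [294.0, 215.8000030517578]]
white [[230.0, 87.0], [239.0, 87.0], [239.0, 104.0], [230.0, 104.0]]
white [[289.79998779296875, 107.4000015258789], [291.3999938964844, 89.69999694824219], [300.20001220703125, 90.5], [298.6000061035156, 108.19999694824219]]
```

View pics/dkc.png

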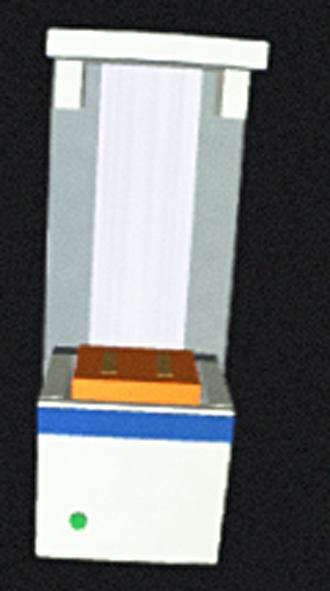

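The crop shows the end wall bar at full-res rows 74–89, the deck strip, the orange carriage at about (259,200), the blue stripe on the hood front, and the roof down to row 270. Next I cast these edges onto their known heights and check them against the known sizes.

```bash
python3 - <<'E'
from h import *
d=load("dk")
A=lambda u,z:onz(d,u,z)[:,:2]
wo=A([(227.3,74.6),(306.6,79.3)],.088); wi=A([(226.7,84.7),(306,89.4)],.088)
rf=A([(223.9,211.3),(294,214.8)],.082); rb=A([(221.9,266.7),(291,270)],.082)
dk=A([(246.4,87.8),(283.4,89.7),(241.3,189.8),(278.3,191.7)],.020)
for n,q in(("wallo",wo),("walli",wi),("rooff",rf),("roofb",rb)): print(n,q.mean(0),"width",np.linalg.norm(q[1]-q[0]))
W=(wo.mean(0)+wi.mean(0))/2; ax=W-(rf.mean(0)+rb.mean(0))/2; 
print("thick",np.linalg.norm(wo.mean(0)-wi.mean(0)),"roof-len",np.linalg.norm(rf.mean(0)-rb.mean(0)),"roof front to wall inner (136)",np.linalg.norm(rf.mean(0)-wi.mean(0)))
for n,(a,b) in dict(axis=(rb.mean(0),W),deckL=(dk[2],dk[0]),deckR=(dk[3],dk[1]),deckmid=((dk[2]+dk[3])/2,(dk[0]+dk[1])/2)).items(): print(n,np.arctan2(*(b-a)[::-1]))
for n,(a,b) in dict(rf=rf,rb=rb,wo=wo,wi=wi).items(): print(n,"perp az",np.arctan2(*(b-a)[::-1])+np.pi/2)
print("deckw",np.linalg.norm(dk[1]-dk[0]),np.linalg.norm(dk[2]-dk[3]), "deck mid pts",(dk[0]+dk[1])/2,(dk[2]+dk[3])/2)
az=np.arctan2(*(W-rb.mean(0))[::-1]); e=np.array([np.cos(az),np.sin(az)])
for n,q,x in(("wo",wo,.085),("wi",wi,.075),("rf",rf,-.061),("rb",rb,-.135)): print(n,q.mean(0)-x*e)
E
```

```text
wallo [0.45172688 0.09146747] width 0.07925586726536044
walli [0.46171966 0.08870482] width 0.07943745013648004
rooff [0.59409335 0.05264585] width 0.07864412904611234
roofb [0.66497973 0.0343975 ] width 0.08454541031741884
thick 0.010367636458443881 roof-len 0.07319755507002616 roof front to wall inner (136) 0.13719709807476746
axis 2.8803018507719123
deckL 2.8699379320729235
deckR 2.894393895834014
deckmid 2.882184440279474
rf perp az 2.873162592935338
rb perp az 2.8700037106709755
wo perp az 2.8759786128576077
wi perp az 2.875048463208323
deckw 0.04520946643025251 0.04841196527860698 deck mid pts [0.46157505 0.08909731] [0.58806788 0.05552763]
wo [0.53384175 0.06950961]
wi [0.53417396 0.06933024]
rf [0.53516385 0.06840385]
rb [0.53456199 0.06927175]
```

The dock fixes agree within 1 mm: origin (0.5344, 0.0692), az 2.878, thickness 10.4, roof length 73 and gap 137, all matching the given sizes. Pack is at (0.479,-0.335), az 1.726. I'll check IK for every pose, then grasp and carry it to above the dock.

```bash
cat >> h.py <<'E'
DO=np.array([.5344,.0692,0]); DA=2.878
PA=np.array([.479,-.335,.022]); PAZ=1.7263
LEAN=np.radians(15); GX,GZ=0.0,.0015
def tool(C,az,th):
    """TCP pose holding the pack with centre C (world), heading az, contact end down by th"""
    h=np.array([np.cos(az),np.sin(az),0]); k=np.array([0,0,1.])
    X=np.cos(th)*h+np.sin(th)*k; Z=-np.sin(th)*h+np.cos(th)*k
    r=rot(az,LEAN-th); return np.asarray(C)+GX*X+GZ*Z-.155*r[:,2], r
def dock(x,z,thdeg):
    h=np.array([np.cos(DA),np.sin(DA),0]); return tool(DO+x*h+[0,0,z],DA,np.radians(thdeg))
def pz(thdeg,clear):   # centre height with the low contact edge 'clear' over the deck
    t=np.radians(thdeg); return .020+clear+.075*np.sin(t)+.022*np.cos(t)
E
python3 - <<'E'
from bench import *
from h import *
up=lambda p,dz:(p[0]+[0,0,dz],p[1])
g=tool(PA,PAZ,0)
ps=[up(g,.1),g,up(g,.18),dock(.03,.20,36),dock(.03,pz(36,.002),36),dock(-.008,pz(36,.002),36),dock(-.008,pz(18,.002),18),dock(0,.042,0),up(dock(0,.042,0),.1)]
for p in ps:
    q=ik(*p); print(None if q is None else np.round(q,2))
    if q is None: raise SystemExit
move_pose(*ps[0]); line_to(g[0],vel=.12,force_limit=15); print(read_eef_pos()-g[0])
command_gripper(.03,f_grip=90); print("w",read_gripper_width(),read_grasp_force(),read_time())
line_to(ps[2][0],vel=.15); print(read_gripper_width(),read_wrist_force())
move_pose(*ps[3]); dwell(.2); print(read_gripper_width(),read_time(),read_eef_pos()-ps[3][0])
a=snap("scene","s2"); b=snap("wrist","w2")
cv2.imwrite("pics/v2.png",np.hstack([cv2.resize(a["color"][100:292,130:386],(400,300)),cv2.resize(b["color"],(400,300))])[...,::-1])
E
```

```text
[ 0.96  0.36 -0.63  1.8   0.53  0.98  0.24]
[ 0.93  0.51 -0.62  1.87  0.71  0.83  0.06]
[ 0.96  0.27 -0.62  1.7   0.43  1.12  0.35]
[ 0.4   0.53 -0.75  1.44  0.15  1.61  0.95]
[ 0.38  0.65 -0.72  1.56  0.22  1.4   0.94]
[ 0.37  0.72 -0.71  1.45  0.26  1.45  0.95]
[ 0.38  0.51 -0.7   1.74  0.34  1.07  0.87]
[ 0.33  0.36 -0.69  2.03  0.59  0.69  0.57]
[ 0.44  0.2  -0.78  1.94  0.37  0.87  0.78]
[ 4.87192363e-04 -9.52417542e-05  7.65562210e-04]
w 0.051205223114168766 95.17884492874146 6.525
0.05090009488787384 [ 1.22292178 -0.05053134 -4.30311385]
0.05070400794076438 9.6 [ 1.25024170e-04 -1.05622771e-03  4.40700176e-05]
```

View pics/v2.png

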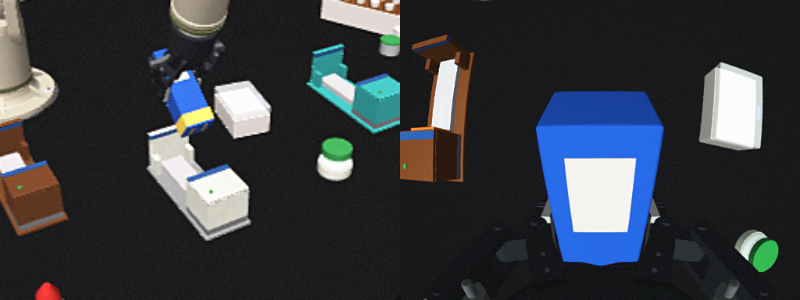

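The scene view shows the pack held, contact end down, above the dock. In the wrist view the tail's top edge is at full-res about (177,160)–(335,160) and its bottom edge at about row 118. I'll compare these edges with where the pose model puts them before inserting.

```bash
python3 - <<'E'
from h import *
d=load("w2")
t=np.radians(36); h=np.array([np.cos(DA),np.sin(DA),0]); k=np.array([0,0,1.]); s=np.cross(k,h)
X=np.cos(t)*h+np.sin(t)*k; Z=-np.sin(t)*h+np.cos(t)*k; C=DO+.03*h+.2*k
T=np.linalg.inv(d["cam_to_world"]); f=192/np.tan(np.radians(d["vfov"])/2)
def proj(p):
    c=T[:3,:3]@p+T[:3,3]; th=np.arctan2(np.hypot(c[0],c[1]),c[2]); e=c[:2]/np.hypot(c[0],c[1]); return np.round(e*th*f+[d["cx"],d["cy"]],1)
for n,z in(("top",.022),("bot",-.022)): print(n,[proj(C+.075*X+z*Z+y*s).tolist() for y in(-.026,.026)], "1mm more in x:",proj(C+.076*X+z*Z+.026*s))
cs=blobs(d,(95,80,30),(128,255,255),500); c=max(cs,key=cv2.contourArea)
print(cv2.approxPolyDP(c,4,True)[:,0].tolist())
g=cv2.cvtColor(d["color"],cv2.COLOR_RGB2GRAY).astype(int)
print("col 256 rows",[(r,g[r,254:259].mean().round()) for r in range(112,166,2)])
E
```

```text
top [[343.6, 152.5], [169.5, 152.9]] 1mm more in x: [169.  149.9]
bot [[316.9, 108.9], [195.8, 109.2]] 1mm more in x: [195.6 107. ]
[[199, 117], [173, 167], [208, 334], [252, 340], [303, 335], [325, 243], [337, 160], [313, 117]]
col 256 rows [(112, np.float64(27.0)), (114, np.float64(26.0)), (116, np.float64(31.0)), (118, np.float64(65.0)), (120, np.float64(65.0)), (122, np.float64(64.0)), (124, np.float64(63.0)), (126, np.float64(64.0)), (128, np.float64(64.0)), (130, np.float64(63.0)), (132, np.float64(64.0)), (134, np.float64(65.0)), (136, np.float64(65.0)), (138, np.float64(65.0)), (140, np.float64(62.0)), (142, np.float64(66.0)), (144, np.float64(64.0)), (146, np.float64(64.0)), (148, np.float64(66.0)), (150, np.float64(65.0)), (152, np.float64(65.0)), (154, np.float64(64.0)), (156, np.float64(67.0)), (158, np.float64(70.0)), (160, np.float64(89.0)), (162, np.float64(104.0)), (164, np.float64(101.0))]
```

```bash
python3 - <<'E'
from h import *
from scipy.optimize import least_squares
d=load("w2")
t=np.radians(36); h=np.array([np.cos(DA),np.sin(DA),0]); k=np.array([0,0,1.]); s=np.cross(k,h)
C=DO+.03*h+.2*k
T=np.linalg.inv(d["cam_to_world"]); f=192/np.tan(np.radians(d["vfov"])/2)
c=max(blobs(d,(95,80,30),(128,255,255),500),key=cv2.contourArea)
def line(sel):  # fit line to contour points
    return cv2.fitLine(c[sel].astype(np.float32),cv2.DIST_HUBER,0,.01,.01).ravel()
x,y=c.T
L1=line((x<205)&(y>122)&(y<150)); R1=line((x>308)&(y>122)&(y<150)); L2=line((x<230)&(y>185)&(y<235)); R2=line((x>300)&(y>180)&(y<235)); B=line((y<122)&(x>210)&(x<305))
def X(a,b):
    m=np.linalg.solve(np.array([a[:2],-b[:2]]).T,b[2:]-a[2:]); return a[2:]+m[0]*a[:2]
obs=np.array([X(B,L1),X(B,R1),X(L1,L2),X(R1,R2)]); print(obs.round(1).tolist())
def proj(p):
    q=p@T[:3,:3].T+T[:3,3]; r=np.hypot(q[:,0],q[:,1]); return q[:,:2]/r[:,None]*(np.arctan2(r,q[:,2])*f)[:,None]+[d["cx"],d["cy"]]
def res(v,yaw=True):
    th=t+v[3]; hh=R.from_rotvec([0,0,v[4]]).apply(h); ss=np.cross(k,hh)
    Xa=np.cos(th)*hh+np.sin(th)*k; Z=-np.sin(th)*hh+np.cos(th)*k
    c0=C+v[0]*Xa+v[1]*ss+v[2]*Z
    return (proj(np.array([c0+.075*Xa+z*Z+y*ss for z,y in((-.022,.026),(-.022,-.026),(.022,.026),(.022,-.026))]))-obs).ravel()
r=least_squares(res,np.zeros(5)); print("dx dy dz mm",r.x[:3]*1e3,"dth,dyaw deg",np.degrees(r.x[3:]),"res px",r.fun.round(1))
v=lambda u:res(np.array([u[0],u[1],u[2],0,0])); r=least_squares(v,np.zeros(3)); print("shift only",r.x*1e3,r.fun.round(1))
v=lambda u:res(np.array([u[0],u[1],0,u[2],0])); r=least_squares(v,np.zeros(3)); print("tilt",r.x[:2]*1e3,np.degrees(r.x[2]),r.fun.round(1))
E
```

```text
[[197.6999969482422, 116.0], [313.20001220703125, 116.0], [172.0, 164.5], [338.6000061035156, 163.10000610351562]]
dx dy dz mm [-4.66215875  0.27694375 -4.19681959] dth,dyaw deg [1.30846242 0.14437127] res px [-1.1  0.4  0.9 -0.2  0.6 -0.4 -0.4  0.2]
shift only [-4.58423025  0.41714521 -2.23845237] [-1.1  1.6  1.   1.2 -0.  -1.5  0.  -0.5]
tilt [-3.94792623  0.41294863] -0.46994839143324 [-1.8  1.8  1.8  1.5 -1.6 -1.4  1.7 -0.3]
```

The pack sits about 3–4 mm further towards its contact end than assumed, and tilt and lateral position are good. I'll fold that in, touch the deck to fix the height, then press the carriage.

```bash
sed -i 's/^LEAN=.*/LEAN=np.radians(15); GX,GZ=0.003,.0025/' h.py; python3 - <<'E'
from bench import *
from h import *
line_to(*[dock(.03,pz(36,.012),36)[0]],vel=.12); dwell(.2)
f0=read_wrist_force()
hit=line_to(dock(.03,pz(36,-.006),36)[0],vel=.02,force_limit=5)
zc=read_eef_pos()[2]-dock(.03,pz(36,0),36)[0][2]; print("hit",hit,"contact dz mm",zc*1e3,read_wrist_force()-f0)
if hit:
    off=zc; 
    line_to(dock(.03,pz(36,off+.002),36)[0],vel=.04)
    h2=line_to(dock(-.008,pz(36,off+.002),36)[0],vel=.05,force_limit=35)
    dwell(.2)
    p=dock(-.008,pz(36,off+.002),36)[0]; print(h2,(read_eef_pos()-p)*1e3,"F",read_wrist_force()-f0,read_gripper_width(),read_time())
    np.save("off.npy",off)
a=snap("scene","s3"); b=snap("wrist","w3")
cv2.imwrite("pics/v3.png",np.hstack([cv2.resize(a["color"][130:274,160:352],(400,300),interpolation=cv2.INTER_CUBIC),cv2.resize(b["color"],(400,300))])[...,::-1])
E
```

```text
hit True contact dz mm 1.2490855986962424 [ 0.66202867  0.5712594  10.39512552]
False [-0.67553869  0.33566041 -0.24167435] F [-9.21999527  0.61634178  4.4994277 ] 0.05109072155352733 12.8667
```

View pics/v3.png

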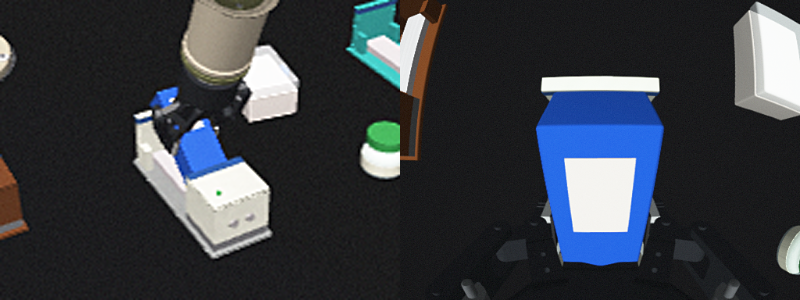

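The pack's contact end is under the hood and the carriage is pressed. The 9.2 N spring force means about 26 mm, as planned, and the pack hasn't slipped (same wrist-view pixels, tail edge at row 160). Now I lower the tail.

```bash
python3 - <<'E'
from bench import *
from h import *
off=float(np.load("off.npy")); f0=read_wrist_force()
for th,cl in((31,.002),(26,.002),(21,.002),(16,.002),(11,.002),(7,.0015),(3.5,.0015),(0,.001)):
    p,r=dock(-.009,pz(th,off+cl),th); hit=line_to(p,vel=.06,rot=r,force_limit=25)
    F=read_wrist_force(); print(th,hit,F.round(1),np.round((read_eef_pos()-p)*1e3,1))
    if hit: break
print(read_gripper_width(),read_time()); dwell(.2)
a=snap("scene","s4"); b=snap("wrist","w4")
cv2.imwrite("pics/v4.png",np.hstack([cv2.resize(a["color"][130:274,160:352],(400,300),interpolation=cv2.INTER_CUBIC),cv2.resize(b["color"],(400,300))])[...,::-1])
E
```

```text
31 False [-8.   2.2 -6.8] [-1.8  0.8 -1.2]
26 False [-8.7  4.  -8.9] [-2.1  1.  -1.6]
21 False [-8.8  3.5 -8.9] [-2.3  1.  -1.7]
16 False [-9.2  3.  -7.5] [-2.4  1.  -1.7]
11 False [-9.6  3.6 -7.2] [-2.5  0.9 -1.8]
7 False [-8.7  2.9 -6.5] [-2.1  0.8 -1.5]
3.5 False [-9.9  1.4 -6.5] [-2.2  0.7 -1.6]
0 False [-9.4  2.2 -4. ] [-1.9  0.6 -1.3]
0.0510464399740634 15.925
```

View pics/v4.png

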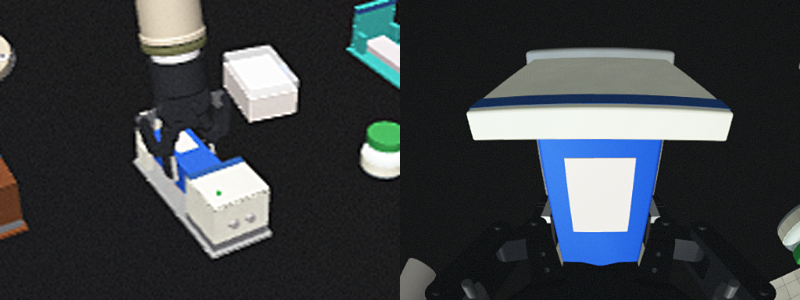

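The pack is flat between the hood and the wall, with its tail behind the wall. Next: lower to contact, slide to the wall, release and retreat.

```bash
python3 - <<'E'
from bench import *
from h import *
off=float(np.load("off.npy"))
P=lambda x,dz:dock(x,.042+off+dz,0)[0]
h1=line_to(P(-.009,-.006),vel=.015,force_limit=8); z=read_eef_pos()[2]; print("down",h1,(z-P(0,0)[2])*1e3,read_wrist_force())
q=P(.008,0); q[2]=z
h2=line_to(q,vel=.02,force_limit=14); e=read_eef_pos(); hx=np.array([np.cos(DA),np.sin(DA)])
print("wall",h2,"x mm",((e-P(0,0))[:2]@hx)*1e3,read_wrist_force())
e[2]-=.0015; line_to(e,vel=.01,force_limit=15); print(read_wrist_force())
command_gripper(.075); dwell(.3); print(read_wrist_force(),read_gripper_width())
r=read_orientation(); line_to(read_eef_pos()-.12*r[:,2],vel=.1); line_to(read_eef_pos()+[0,0,.10],vel=.2); dwell(.3)
print(read_time())
a=snap("scene","s5"); b=snap("wrist","w5")
cv2.imwrite("pics/v5.png",np.hstack([cv2.resize(a["color"][130:274,160:352],(400,300),interpolation=cv2.INTER_CUBIC),cv2.resize(b["color"],(400,300))])[...,::-1])
E
```

```text
down True -0.8432937600611201 [-2.9528402  -0.34593646  5.68966175]
wall True x mm -0.6271844786638203 [1.21847888 0.93091698 1.039614  ]
[-3.56395689 -0.59378341  6.84957809]
[ 0.55522745  0.36874097 -0.0151399 ] 0.07511772795195154
20.0667
```

View pics/v5.png

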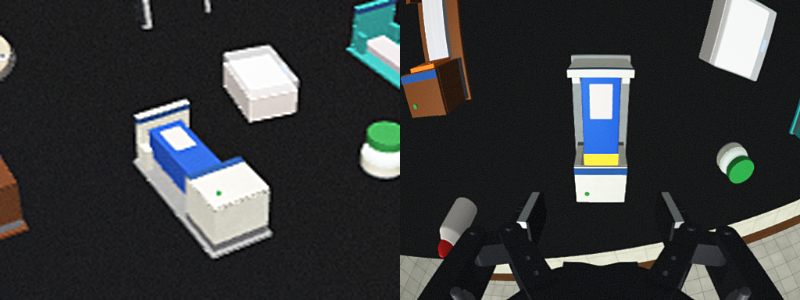

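The pack lies in the dock: its tail meets the end wall at about (600,77) and the yellow end is at the hood at (600,160) in the picture. A numeric check before handing in.

```bash
python3 - <<'E'
from h import *
d=load("w5"); hx=np.array([np.cos(DA),np.sin(DA)]); sy=np.array([-hx[1],hx[0]])
loc=lambda uv,z:np.column_stack([(onz(d,uv,z)[:,:2]-DO[:2])@hx,(onz(d,uv,z)[:,:2]-DO[:2])@sy])*1e3
for nm,l,h in(("blue",(100,120,60),(125,255,255)),("yel",(20,100,100),(35,255,255))):
    for c in blobs(d,l,h,60):
        if 225<c.mean(0)[0]<290 and c.mean(0)[1]<230:
            q=loc(c,.064 if c.mean(0)[1]<208 else .082); r=cv2.minAreaRect(q.astype(np.float32)); print(nm,len(c),"x",q[:,0].min(),q[:,0].max(),"y",np.percentile(q[:,1],[3,97]),r)
            if nm=="blue" and len(c)>150:
                for sgn in(-1,1):
                    e=[(b,np.max(sgn*q[(abs(q[:,0]-b)<6),1])*sgn) for b in(-40,0,40)]; print(np.round(e,1).tolist())
E
```

```text
blue 284 x -48.307440754519945 68.87289278641832 y [-25.77890501  25.52265562] ((10.293357849121094, -0.020605087280273438), (117.21183013916016, 51.76295471191406), 0.06080303341150284)
[[-40.0, -25.9], [0.0, -25.8], [40.0, -25.7]]
[[-40.0, 25.7], [0.0, 25.3], [40.0, 24.9]]
blue 150 x -75.10826882320342 -64.43802008938934 y [-39.70158404  40.24010601] ((-69.75748443603516, 0.2627716064453125), (10.636090278625488, 81.61447143554688), 0.04685458168387413)
yel 114 x -70.40005280958674 -49.712223872477644 y [-26.76748     26.49756756] ((-60.05119323730469, -0.1259174346923828), (20.669172286987305, 53.69096374511719), 0.03187308833003044)
```

```bash
python3 - <<'E'
from h import *
d=load("w5"); hx=np.array([np.cos(DA),np.sin(DA)]); T=d["cam_to_world"]
print("cam dock x,z",(T[:2,3]-DO[:2])@hx,T[2,3])
cv2.imwrite("pics/v6.png",cv2.resize(d["color"][65:265,205:315,::-1],None,fx=3,fy=3,interpolation=cv2.INTER_CUBIC))
for v in range(84,104): 
    o=onz(d,[(257,v)],.064)[0,:2]; o2=onz(d,[(257,v)],.088)[0,:2]; print(v,d["color"][v,257].tolist(),((o-DO[:2])@hx*1e3).round(1),((o2-DO[:2])@hx*1e3).round(1))
E
```

```text
cam dock x,z 0.14531149177244349 0.35930748736329926
84 [136, 139, 128] 84.3 89.3
85 [137, 139, 125] 83.3 88.3
86 [55, 70, 91] 82.3 87.4
87 [24, 43, 79] 81.2 86.4
88 [122, 139, 149] 80.2 85.5
89 [246, 249, 234] 79.1 84.5
90 [249, 253, 246] 78.1 83.6
91 [246, 249, 244] 77.1 82.6
92 [244, 247, 241] 76.0 81.6
93 [245, 248, 243] 75.0 80.7
94 [244, 247, 241] 73.9 79.7
95 [245, 248, 242] 72.9 78.7
96 [247, 250, 243] 71.8 77.8
97 [252, 253, 244] 70.7 76.8
98 [241, 245, 238] 69.7 75.8
99 [109, 155, 231] 68.6 74.9
100 [49, 119, 237] 67.6 73.9
101 [51, 120, 238] 66.5 72.9
102 [49, 122, 237] 65.4 71.9
103 [52, 120, 236] 64.4 71.0
```

View pics/v6.png

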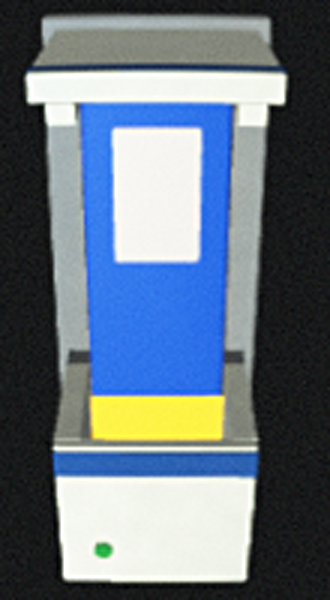

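The camera is at dock x = +145 mm, so the end wall hides the tail edge, which explains the short tail reading. The pack is centred (y about 0), yaw is about 0, its width reads evenly along its length, and it is home against the wall. The gripper is clear, so I'm handing in.

```bash
python3 -c "
from bench import *
print(close_job(),read_time())"
```

```text
the job is handed in; nothing more can be done
the job is handed in; nothing more can be done
```

I handed the job in at about 20 s: my last checks showed the pack flat on the dock's deck, centred and in line, against the end wall with the gripper clear, but no verdict was returned and the end wall hid the tail in the final view.

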